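# Take the combination lock off the sample case and hold it to the check pad

## Task

Unlock the sample case: turn the lock's dial click by click until its pointer stands at the index mark on the shackle side, pull the lock back so that its shackle comes fully open, and lift the open lock off the hasp stud. Then present it: hold it still and level, dial up, about a hand's breadth (8 to 10 cm) above the middle of the round check pad, and finish while still holding it there, with the other things on the table left where they are.

Things in the scene. Friction and masses are not known exactly. Their poses are not given: they have to be found in the camera images.
- case: White sample carrier case, fixed, 186 x 266 x 80 mm high, flat lid top at z = 80 mm. Origin: centre of its underside; x across the 186 mm, z up. On the lid two steel ribs, 50 mm long (x -35 to +15 mm), 4 wide, 7 high, at y = -29 and +29 mm, with the lock's body between them: they stop it turning; it slides along x easily on the polished plate, and lifts. Handle on the case's -x side, to x = -117 mm.
- stud (a point): Top centre of the mushroom-headed hasp stud, (30.5, 0, 107) mm in the case's frame. Head 22 mm across, 5 thick, its underside 22 mm above the lid; shaft 8 mm. Closed, the shackle's bow lies under the head. Open, the gap between lock body and bow (38 x 32 mm) passes over the head when this stands mid-gap: after the pull slide the lock about 15 mm forward (stud 47 mm from lock's origin), then lift.
- lock: Brass combination lock, loose, about 0.4 kg, lying on the lid dial up, block 56 (x) x 52 (y) x 32 mm high. Origin: centre of its underside; x towards the shackle, z up. Starts at (-10, 0, 80) mm in the case's frame, axes parallel. White index mark on its top at the +x edge. Grip it by the dial's bar or by the block's sides (above the 7 mm ribs).
- dial (a joint): Angle (rad) of the black dial, axis vertical through the lock's origin: 0 = pointer at the index mark (lock's +x), positive = clockwise from above. Range -0.8 to 2.75; starts at 0.8 to 2.4, so turn it anticlockwise. Clicks every 15 degrees (0.262 rad) at about 0.03 N m, one notch at 0, and centres itself in a notch when let go. Only the notch at 0 (within 0.1 rad) frees the shackle.
- dial_grip (a point): On the dial's axis, 54 mm above the lock's underside. x points along the grip bar to its pointer end, z up; turns with the dial. Bar 39 mm long (-20 to +19 mm, pointer end tapering over the last 7 mm, white line on it), 14 mm thick, top 63 mm above the lock's underside; it stands on a disc 44 mm across whose top is 38.5 mm above the lock's underside.
- shackle (a joint): How far (m) the shackle is drawn out of the lock: 0 closed, 0.020 fully open. Slides along the lock's x with about 2.5 N of friction and stays where it is left. To open it pull the lock away from the stud (lock's -x): after 1.5 mm of play the bow catches on the stud's shaft and draws out over the next 20 mm.
- shackle_bow (a point): Middle of the shackle's bow: closed, 50 mm from the lock's origin along its +x and 14 mm above its underside. U-shaped bar 8 mm thick, legs 40 mm apart on centres.
- check_pad: Round grey check pad, 110 mm in diameter, 15 mm high, fixed to the table. Origin: centre of its underside.
- pad_top (a point): Centre of the check pad's top.
- pot: Small white jar standing on the case lid beside the lock, 34 mm in diameter, 42 mm high; leave alone. Origin: centre of its underside.
- jar_short: White jar, 56 mm in diameter, 75 mm high, between case and check pad; leave alone. Origin: centre of its underside.
- jar_tall: White jar, 72 mm in diameter, 120 mm high; leave alone. Origin: centre of its underside.
- tube_rack: Rack of capped sample tubes, 75 x 200 x 108 mm high; leave alone. Origin: centre of its underside.
- throat_model: Throat model on a white base, 90 x 90 x 142 mm high; leave alone. Origin: centre of its underside.
- dish: Steel instrument dish, 110 x 170 x 28 mm high; leave alone. Origin: centre of its underside.
Things that resemble listed ones, but are neither listed nor needed, are in the scene too. Leave any blue look-alike of the lock alone.

How it is judged:
On the way, in this order (a step that is already met when the one before it is completed fails the run):
1. the dial stands on the notch at the index mark (within 0.12 rad) (value of joint dial between -0.12 and 0.12 rad), for 0.2 s.
2. the shackle is drawn open, at least 16 of its 20 mm (value of joint shackle above 0.016 m), for 0.2 s.
At the end, for the whole second after the job is handed in: The robot's fingers hold the lock (more than 1 N), shackle open at least 16 mm, lock's origin within 45 mm of the pad's centre horizontally and 40 to 200 mm above its top, its dial axis within 0.3 rad of vertical, moving slower than 40 mm/s, touching neither case nor pad (value of joint shackle above 0.016 m and horizontal distance between lock and pad_top below 0.045 m and z of lock in the frame of pad_top between 0.04 and 0.2 m and angle between lock's own z axis and vertical below 0.3 rad and linear speed of lock below 0.04 m/s and contact force between the fingers and lock above 1 N and contact force between lock and case below 0.1 N and contact force between lock and check_pad below 0.1 N); the arm keeps its last pose, push and grip.
It fails at once if one of the other things (jars, tube rack, throat model, dish) is moved more than 30 mm or tipped over (distance of any of pot, jar_short, jar_tall, tube_rack, throat_model, dish from where it was at the start of the episode above 0.03 m or angle between any of pot, jar_short, jar_tall, tube_rack, throat_model, dish's own z axis and vertical above 0.5 rad).
It also fails if it takes over 67 s, if anything falls off the work surface, if the arm or the gripper's body presses on something with over 40 N, if the wrist force passes 120 N, or if a joint passes its speed limit or range.

## Robot

A 7-joint arm with a two-finger parallel gripper is mounted at the origin on the work surface. World frame = base frame: x ahead of the robot, y to its left, z up, the work surface at z = 0. Lengths are in m, angles in rad, forces in N, time in s.
With the tool pointing down it reaches from about 0.4 to 0.85 m from the base axis. Payload 10.4 kg.
Tool frame: the origin (TCP) lies at the very end of the fingers, on their centre line; the grasp point (between the pads) lies 19 mm behind it (manip.grip_depth is the distance from the TCP to the grasp point, in m); z points along the fingers, y is the direction in which the jaws open and shut (so a half turn about z gives the same grasp; the last joint's range is limited). The gripper opens to 85 mm and grips with 20 to 120 N. Pads are 22 mm wide; open, the fingers measure 114 mm over their backs; the gripper's body (76 mm by 85 mm) begins 54 mm behind the grasp point. The pads swing forward as they close: fully open they stand 13 mm farther back than shut.
Start: joints at [1.199, 0.332, -0.065, 1.46, 0.022, 1.35, -0.088], TCP at [0.214, -0.587, 0.231] pointing down, gripper open.
Joint ranges: [-2.6, 2.6], [-0.5, 2.12], [-1.47, 1.34], [0.16, 2.42], [-1.27, 4.41], [0.06, 2.06], [-2.6, 2.6]. Speed limits (rad/s): [2.22, 2.22, 2.79, 2.79, 3.14, 3.14, 3.14].

## Interface

Orientations are given as a unit quaternion [x, y, z, w].
In Python, from workcell import manip gives the robot as it stands.
- The arm moves only by the tool step_arm, never from a script. Its argument "motion" is a list of rows, each a list of 6 numbers: the shift along the tool's x, y, z in mm, then the turn, a rotation vector about the tool's x, y, z in degrees. A call has 1 to 20 rows; each row shifts and turns the pose as measured when the row begins, along the tool's axes as they then stand; what a row does not reach is not made up. A row lasts 1/8 s, in which the tool goes at most 62.5 mm and 10.7 degrees, less where a joint would pass 70% of its speed; a pose out of reach is approached as far as the arm can. A call with a gripper value outside its range is refused whole. "jaw" is the finger opening in mm, from 0 to 85.4, set as the call begins (left out, the last holds). The fingers move at their own pace and stop on an object; "force" is the grip in N (left out, the last holds). Time passes only in rows, so rows that do not move let the fingers close. It gives the time, the measured TCP pose, the force and the opening at its end, in the units of the state.
- manip.get_obs(): the state, without advancing time (a new reading comes with each control period).
- manip.camera(name): name is "scene" or "top" or "wrist"; returns the picture (384x512x3 uint8, blue, green, red); there is no depth.
- manip.camera_info(name): a dict with "camera_matrix" (3x3 intrinsics, pixels), "R" (3x3) and "t" (3): a world point X has camera coordinates R X + t. Camera axes: x right, y down, z forward; pixel columns grow to the right and rows downward; lengths in m; the calibration is good to about 2 mm. A picture is of the moment at which its call begins: read the wrist's pose just before it. camera_info takes no time and is no camera call; for the wrist camera it gives the pose at the moment of the call.
- manip.hand_in(): hands the job in, once; it reports no verdict.
The state is a dict: "clock": time; "joint_pos": joint angles; "joint_velocities": joint speeds; "tau": joint torques, N m; "position": TCP position; "ee_rot": TCP orientation; "ft_force": force on the tool from outside, world axes, zero at the start; "torque": the same for the moment, N m; "grip_width": opening from 0.0 (shut) to 1.0 (fully open).
Only numpy, scipy, OpenCV 4.12 (cv2) and the standard library are available. Lean on these libraries where they do the work, as an engineer would, in place of code of your own. Each camera call takes 0.05 s, during which the arm holds its last target.

## Working session

There is one attempt and no reset: what is moved stays moved. The work goes in short steps, Python scripts to look and compute and a tool call to move; the robot and the scene stay as the last step left them, time stands still between calls to the robot, and variables do not carry over. Pictures are saved under pics/ and viewed, and the job is handed in when it is done.

Besides the shell and the picture viewer there is one more tool, called after "Call:" as a command line: name --pt "numbers of a row" for each row, then --argument value for the rest. step_arm: Moves the arm, as the interface text tells. Its arguments: {"type":"object","properties":{"motion":{"type":"array"},"jaw":{"type":"number"},"force":{"type":"number"}},"required":["motion"]}

```bash
mkdir -p pics; ls
python3 - <<'E'
from workcell import manip
import cv2,numpy as np
print(manip.get_obs())
for n in("scene","top","wrist"):
    i=manip.camera_info(n);print(n,i)
    cv2.imwrite(f"pics/a_{n}.png",manip.camera(n))
E
```

```text
pics
{'clock': 0.0, 'joint_pos': array([ 1.19937627,  0.33289078, -0.06471421,  1.4609223 ,  0.0216101 ,
        1.34990464, -0.08845522]), 'joint_velocities': array([-0.00020463, -0.00121018,  0.00087325, -0.00049652,  0.00039988,
       -0.00110297,  0.00115566]), 'tau': array([-1.17652944e-03, -6.25441074e+01,  4.83837223e-02, -3.91604984e+01,
        1.61390734e-02,  9.88706772e-03,  9.76275572e-06]), 'position': array([ 0.21349195, -0.58701314,  0.23051325]), 'ee_rot': array([ 9.84821805e-01,  1.73566998e-01, -1.58645840e-04, -6.96683095e-04]), 'ft_force': array([-0.16758358,  0.20174967, -0.07972144]), 'torque': array([ 0.03697842,  0.03137744, -0.03199139]), 'grip_width': 1.002453854894559}
scene {'camera_matrix': array([[361.43144808,   0.        , 257.51990556],
       [  0.        , 361.43144808, 178.95112791],
       [  0.        ,   0.        ,   1.        ]]), 'R': array([[-0.20519659,  0.97859003, -0.01599741],
       [ 0.53014239,  0.09739405, -0.84229653],
       [-0.82270493, -0.18131728, -0.53877698]]), 't': array([ 0.04154059, -0.19488195,  1.39240844])}
top {'camera_matrix': array([[370.54530083,   0.        , 258.73617925],
       [  0.        , 370.54530083, 193.05890203],
       [  0.        ,   0.        ,   1.        ]]), 'R': array([[-2.76640128e-02, -9.99617039e-01,  6.91849170e-04],
       [-9.78254312e-01,  2.69304721e-02, -2.05653230e-01],
       [ 2.05555841e-01, -6.36599803e-03, -9.78624683e-01]]), 't': array([0.07743428, 0.50846249, 0.89793599])}
wrist {'camera_matrix': array([[265.57016705,   0.        , 254.98047643],
       [  0.        , 265.57016705, 190.70074077],
       [  0.        ,   0.        ,   1.        ]]), 'R': array([[ 3.41849594e-01, -9.39754567e-01, -4.57120438e-04],
       [-9.00866397e-01, -3.27841853e-01,  2.84533749e-01],
       [-2.67541753e-01, -9.68559422e-02, -9.58665915e-01]]), 't': array([-0.62347607, -0.03634384,  0.37728165])}
```

View pics/a_scene.png

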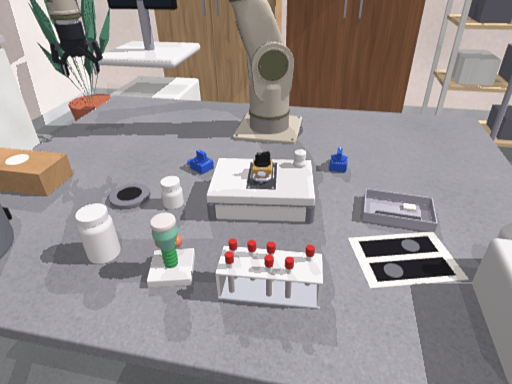

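View pics/a_top.png

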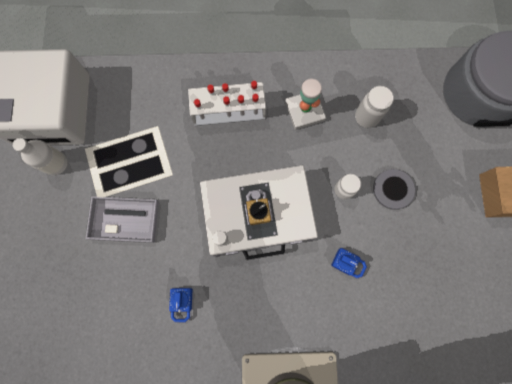

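View pics/a_wrist.png

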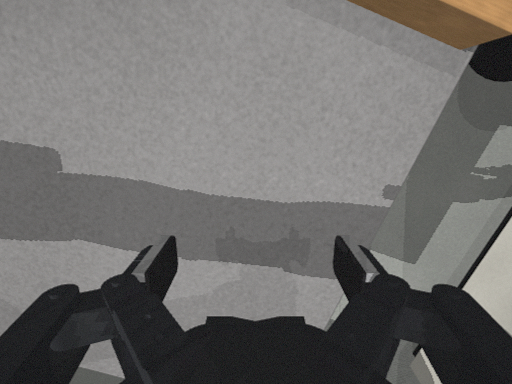

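The top view shows the case at about (258,208), the pad at (395,189), the short jar at (348,186) and the pot at (219,239). I'll enlarge the case area.

```bash
cat > h.py <<'E'
import numpy as np,cv2
from workcell import manip
from scipy.spatial.transform import Rotation as Rot
def ray(info,uv):
    K,R,t=info["camera_matrix"],np.array(info["R"]),np.array(info["t"])
    d=R.T@np.linalg.inv(K)@np.array([uv[0],uv[1],1.]);return -R.T@t,d/np.linalg.norm(d)
def atz(info,uv,z):
    o,d=ray(info,uv);return o+d*(z-o[2])/d[2]
def tri(*obs):
    A=np.zeros((3,3));b=np.zeros(3);rs=[ray(i,u) for i,u in obs]
    for o,d in rs:
        P=np.eye(3)-np.outer(d,d);A+=P;b+=P@o
    X=np.linalg.solve(A,b);return X,[float(np.linalg.norm((np.eye(3)-np.outer(d,d))@(X-o))) for o,d in rs]
def proj(info,X):
    c=info["R"]@np.array(X)+info["t"];p=info["camera_matrix"]@c;return p[:2]/p[2]
E
python3 - <<'E'
import cv2
a=cv2.imread('pics/a_top.png')[160:265,190:325];cv2.imwrite('pics/b_top.png',cv2.resize(a,None,fx=5.5,fy=5.5,interpolation=cv2.INTER_CUBIC))
a=cv2.imread('pics/a_scene.png')[140:225,200:325];cv2.imwrite('pics/b_scene.png',cv2.resize(a,None,fx=6,fy=6,interpolation=cv2.INTER_CUBIC))
a=cv2.imread('pics/a_top.png')[150:230,320:430];cv2.imwrite('pics/b_pad.png',cv2.resize(a,None,fx=6,fy=6,interpolation=cv2.INTER_CUBIC))
E
```

```text
(no output)
```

View pics/b_top.png

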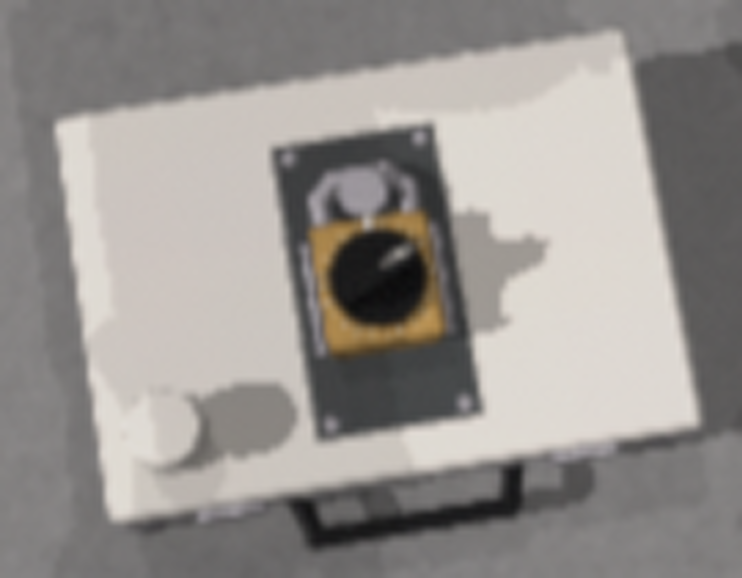

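View pics/b_scene.png

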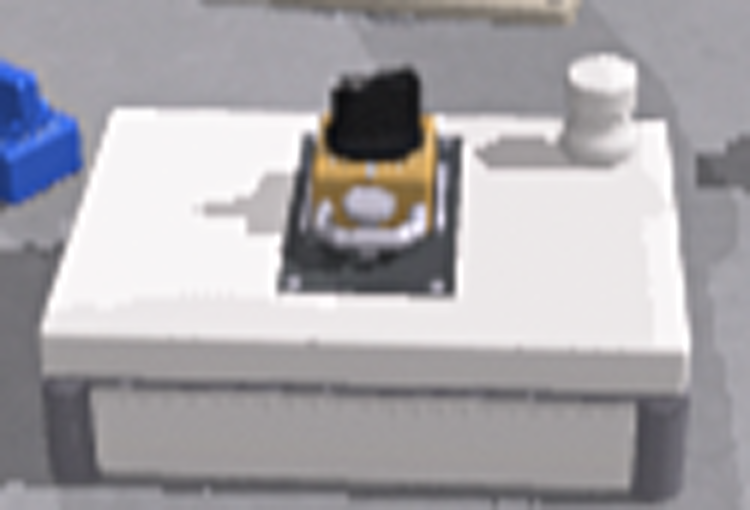

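View pics/b_pad.png

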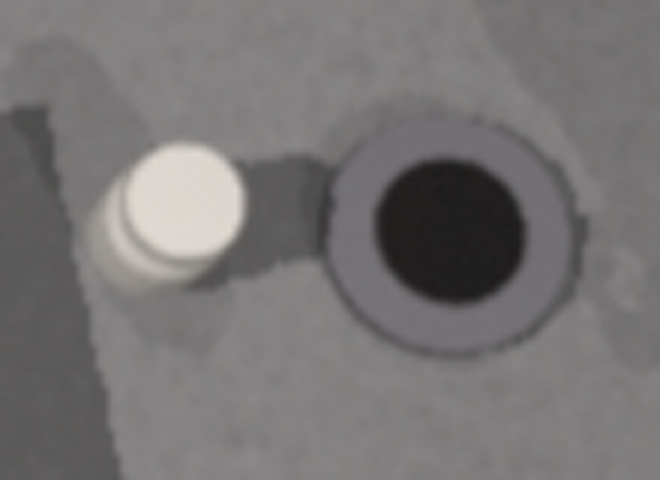

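Both views show the lid's corners clearly. The pointer is about 55° clockwise from the index. Next I'll triangulate the lid corners and the pad.

Run:
```python
from h import *
T=manip.camera_info("top");S=manip.camera_info("scene")
top=[(58,120),(622,32),(700,428),(115,522)];sc=[(685,352),(42,335),(112,108),(667,122)]
P=[]
for a,b in zip(top,sc):
    u=(a[0]/5.5+190-.4,a[1]/5.5+160-.4);v=(b[0]/6+200-.4,b[1]/6+140-.4)
    X,e=tri((T,u),(S,v));Z=atz(T,u,.08);P.append(X);print(X.round(4),np.round(e,4),Z.round(4),atz(S,v,.08).round(4))
P=np.array(P);Z=np.array([atz(T,(a[0]/5.5+190-.4,a[1]/5.5+160-.4),.08) for a in top])
ZS=np.array([atz(S,(b[0]/6+200-.4,b[1]/6+140-.4),.08) for b in sc])
for Q in (P,Z,ZS):
    c=Q.mean(0);x=Q[0]+Q[1]-Q[2]-Q[3];y=Q[0]+Q[3]-Q[1]-Q[2]
    print(c.round(4),np.linalg.norm(x)/2,np.linalg.norm(y)/2,np.degrees([np.arctan2(x[1],x[0]),np.arctan2(-y[0],y[1])]))
# pad top by ellipse centre: crop 6x from (320,150): extents x 328..580,y 113..350
print('pad',atz(T,(453/6+320,231/6+150),.015), [atz(T,((a)/6+320,b/6+150),.015).round(4) for a,b in((328,231),(576,231),(453,115),(453,350))])
print('jar top',atz(T,(185/6+320,200/6+150),.075))
g=manip.camera_info("wrist");o=manip.get_obs()
R=Rot.from_quat(o['ee_rot']).as_matrix();print(R.round(3)); C=-g['R'].T@g['t'];print('cam in tool',R.T@(C-o['position']));print((R.T@g['R'].T).round(3))
```

```text
[0.5392 0.21   0.0772] [0. 0.] [0.5386 0.2096 0.08  ] [0.5432 0.2102 0.08  ]
[ 0.574  -0.0494  0.0762] [0.0007 0.0007] [ 0.5731 -0.0496  0.08  ] [ 0.5791 -0.0466  0.08  ]
[ 0.3908 -0.0748  0.079 ] [0. 0.] [ 0.3907 -0.0746  0.08  ] [ 0.3925 -0.0743  0.08  ]
[0.3567 0.1858 0.0784] [0.0018 0.0018] [0.3568 0.1838 0.08  ] [0.359  0.1877 0.08  ]
[0.4652 0.0679 0.0777] 0.18454786455860123 0.2623025937939469 [7.73095186 7.5375116 ]
[0.4648 0.0673 0.08  ] 0.18382094470799798 0.2610370206983693 [7.94307206 7.53051508]
[0.4684 0.0693 0.08  ] 0.18710165901766224 0.2616770063878702 [7.7063922  7.61392202]
pad [ 0.52074125 -0.30329703  0.015     ] [array([ 0.5223, -0.2475,  0.015 ]), array([ 0.5192, -0.3582,  0.015 ]), array([ 0.5742, -0.3089,  0.015 ]), array([ 0.4671, -0.2977,  0.015 ])]
jar top [ 0.52438706 -0.16907864  0.075     ]
[[ 0.94   0.342 -0.   ]
 [ 0.342 -0.94   0.001]
 [-0.    -0.001 -1.   ]]
cam in tool [ 0.07255566 -0.00121624 -0.14113582]
[[ 0.    -0.959 -0.284]
 [ 1.    -0.     0.001]
 [-0.001 -0.284  0.959]]
```

Call:
step_arm --pt "46 -34 -2 0 0 0" --pt "46 -34 -2 0 0 0" --pt "46 -34 -1 0 0 0" --pt "46 -34 -1 0 0 0" --pt "46 -34 -1 0 0 0" --pt "46 -34 -1 0 0 0" --pt "25 -46 0 0 0 0" --pt "25 -46 0 0 0 0" --pt "25 -46 0 0 0 0" --pt "25 -46 0 0 0 0" --pt "25 -46 0 0 0 0" --pt "25 -46 0 0 0 0" --pt "25 -46 0 0 0 0" --pt "0 0 0 0 0 0"

```text
clock: 1.9
position: [0.4628, 0.0832, 0.237]
ee_rot: [0.985, 0.173, -0.001, -0.001]
ft_force: [-0.1, -0.6, 0.0]
grip_width: 1.002
```

Call:
step_arm --pt "0 0 0 0 0 -10" --pt "0 0 0 0 0 -10" --pt "0 0 0 0 0 -10" --pt "0 0 0 0 0 -10" --pt "0 0 0 0 0 -10" --pt "0 0 0 0 0 -10" --pt "0 0 0 0 0 -10" --pt "0 0 0 0 0 -10" --pt "0 0 0 0 0 -10" --pt "0 0 0 0 0 -10" --pt "0 0 0 0 0 -8" --pt "0 0 0 0 0 0"

```text
clock: 3.4
position: [0.4612, 0.0743, 0.2345]
ee_rot: [0.415, 0.91, -0.002, -0.003]
ft_force: [1.5, -0.3, -0.4]
grip_width: 1.002
```

Run:
```python
from h import *
import json
o=manip.get_obs();i=manip.camera_info("wrist");im=manip.camera("wrist")
print(o['position'],np.degrees(Rot.from_quat(o['ee_rot']).as_euler('zyx')),o['joint_pos'].round(2))
json.dump({k:np.array(v).tolist() for k,v in i.items()},open('w1.json','w'))
cv2.imwrite('pics/c_w.png',im)
cv2.imwrite('pics/c_w2.png',cv2.resize(im[60:300,130:390],None,fx=2.5,fy=2.5,interpolation=cv2.INTER_CUBIC)[:600])
```

```text
[0.46116458 0.0743122  0.23450093] [-130.90445317   -0.40927269  179.87207261] [ 0.49  0.03 -0.75  1.82  0.02  1.31  0.45]
```

View pics/c_w2.png

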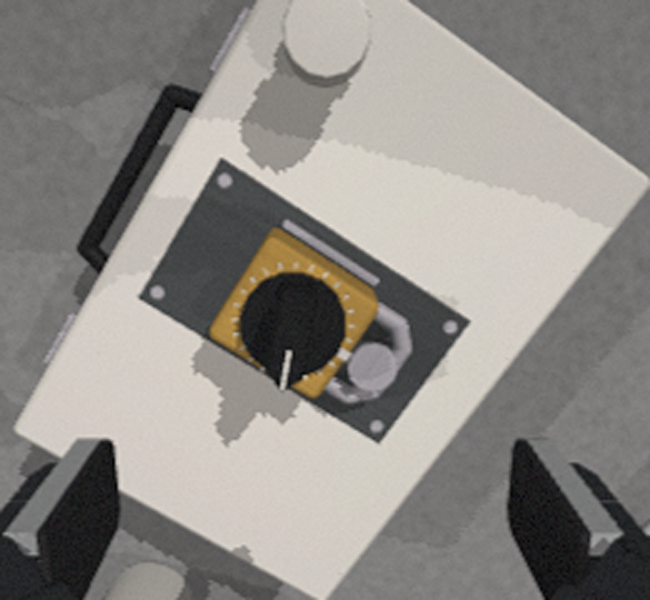

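The wrist crop shows the pointer's white line from (290,352) to (284,388), the index at (344,356) and the stud head at (371,365).

```bash
cat > m.py <<'E'
from h import *
import json
i={k:np.array(v) for k,v in json.load(open('w1.json')).items()}
f=lambda a:(a[0]/2.5+130-.3,a[1]/2.5+60-.3)
T=manip.camera_info("top");S=manip.camera_info("scene")
def sh(n,a,z): X=atz(i,f(a),z);print(n,X.round(4));return X
st=sh('stud',(371,365),.107)
ix=sh('idx',(344,356),.112)
a=sh('line in',(290,352),.143);b=sh('line out',(284,388),.143)
sc=[sh('screw',p,.081) for p in((225,180),(157,293),(376,427),(451,327))]
x=sc[3]+sc[2]-sc[0]-sc[1];yaw=np.degrees(np.arctan2(x[1],x[0]));print('yaw',yaw,np.mean(sc,0))
d=b-a;print('line dir',np.degrees(np.arctan2(d[1],d[0])))
r1=sh('rib a',(284,222),.087);r2=sh('rib b',(378,282),.087);d=r2-r1;print(np.degrees(np.arctan2(d[1],d[0])),np.linalg.norm(d))
# two-view stud: top crop (363,190)/5.5, scene (370,203)/6
u=(363/5.5+190-.4,190/5.5+160-.4);v=(370/6+200-.4,203/6+140-.4)
print('stud 3view',tri((i,f((371,365))),(T,u),(S,v)))
# index
print('idx2',tri((i,f((344,356))),(T,(366/5.5+189.6,222/5.5+159.6)),(S,(370/6+199.6,170/6+139.6))))
# screws two view
print('screw',tri((i,f((225,180))),(T,(330/5.5+189.6,425/5.5+159.6))),tri((i,f((376,427))),(T,(420/5.5+189.6,138/5.5+159.6))))
Y=np.radians(yaw);c,s=np.cos(Y),np.sin(Y);Rz=np.array([[c,-s,0],[s,c,0],[0,0,1]])
lock=st+Rz@[-.0405,0,0];print('lock from stud',lock, 'tip from lock in case',[ (Rz.T@(p-lock)).round(4) for p in(a,b)])
for L in(a,b):
    q=Rz.T@(L-lock);print('dial',np.degrees(np.arctan2(-q[1],q[0])))
E
python3 m.py
```

```text
stud [0.4946 0.0731 0.107 ]
idx [0.4819 0.0697 0.112 ]
line in [0.4578 0.0649 0.143 ]
line out [0.4654 0.0525 0.143 ]
screw [0.397  0.0889 0.081 ]
screw [0.4052 0.0292 0.081 ]
screw [0.5256 0.0456 0.081 ]
screw [0.5177 0.1056 0.081 ]
yaw 7.806021951448856 [0.46138535 0.067307   0.081     ]
line dir -58.62651385693566
rib a [0.4279 0.0927 0.087 ]
rib b [0.4766 0.0998 0.087 ]
8.304001948117108 0.04920140338974317
stud 3view (array([0.49588147, 0.07232597, 0.10551278]), [0.0008911883753159296, 0.0013509238603206736, 0.0006184969027545956])
idx2 (array([0.48132425, 0.07016781, 0.11315802]), [0.0003176089828318381, 0.00037489714930843087, 8.924846915776823e-05])
screw (array([0.39678725, 0.08868726, 0.07848709]), [0.0001543672266489009, 0.00015436722664892392]) (array([0.52598522, 0.04498507, 0.07934304]), [0.00026611258158776063, 0.00026611258158774334])
lock from stud [0.45447178 0.06758074 0.107     ] tip from lock in case [array([ 0.003 , -0.0031,  0.036 ]), array([ 0.0088, -0.0164,  0.036 ])]
dial 46.31546361880784
dial 61.85127768868978
```

View pics/c_w.png

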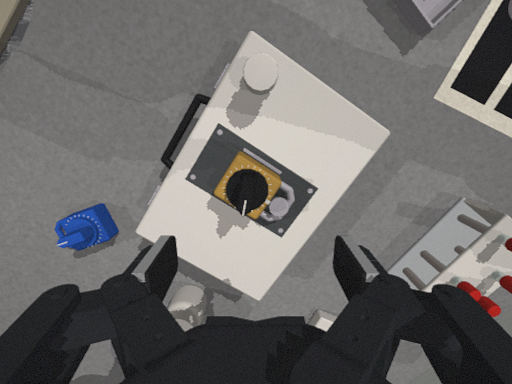

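Call:
step_arm --pt "-2 -9 10 0 0 3" --pt "0 0 30 0 0 0" --pt "0 0 30 0 0 0" --pt "0 0 0 0 0 0"

```text
clock: 3.95
position: [0.4534, 0.0639, 0.1611]
ee_rot: [0.449, 0.893, -0.003, -0.003]
ft_force: [-0.3, 0.0, 0.5]
grip_width: 1.002
```

```bash
cat > look.py <<'E'
from h import *
import json,sys
n=sys.argv[1]
o=manip.get_obs();i=manip.camera_info("wrist");im=manip.camera("wrist")
R=Rot.from_quat(o['ee_rot']).as_matrix()
print(o['clock'],o['position'].round(4),'yaw',np.degrees(np.arctan2(R[1,0],R[0,0])).round(2),'z',R[:,2].round(4),o['grip_width'],o['ft_force'].round(1),o['joint_pos'].round(2))
json.dump({k:np.array(v).tolist() for k,v in i.items()},open(n+'.json','w'))
cv2.imwrite(f'pics/{n}.png',im)
cv2.imwrite(f'pics/{n}_z.png',cv2.resize(im[60:300,100:420],None,fx=2.5,fy=2.5,interpolation=cv2.INTER_CUBIC))
E
python3 look.py d
```

```text
3.95 [0.4534 0.0639 0.1611] yaw 126.62 z [-0.0082 -0.0033 -1.    ] 1.002073309661942 [-0.3  0.   0.5] [ 0.49  0.08 -0.75  1.94  0.06  1.16  0.36]
```

View pics/d_z.png

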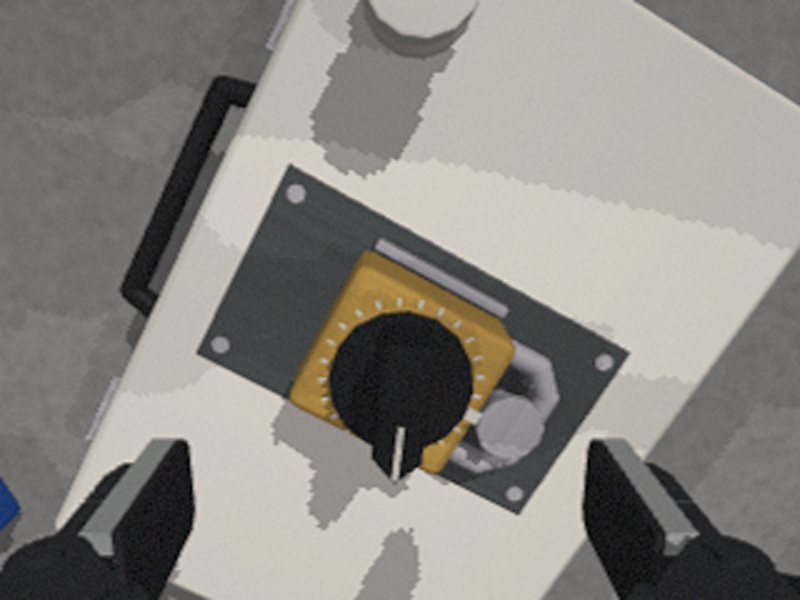

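Line runs (401,430)→(395,480), tip at about (396,482); index (472,415); stud (510,425).

Run:
```python
from h import *
import json
j={n:{k:np.array(v) for k,v in json.load(open(n+'.json')).items()} for n in('w1','d')}
f1=lambda a:(a[0]/2.5+130-.3,a[1]/2.5+60-.3)
f=lambda a:(a[0]/2.5+100-.3,a[1]/2.5+60-.3)
for n,a,b in(('stud',(371,365),(510,425)),('idx',(344,356),(472,415)),('tip',(284,388),(396,480)),('in',(290,352),(401,430)),('scr',(225,180),(296,194)),('scr',(451,327),(604,362))):
    X,e=tri((j['w1'],f1(a)),(j['d'],f(b)));print(n,X.round(4),np.round(e,4))
L=np.array([.455,.067]);
for z in(.143,.138):
  a=atz(j['d'],f((401,430)),z);b=atz(j['d'],f((395,480)),z);d=b-a;print(z,a,b,'dir',np.degrees(np.arctan2(d[1],d[0])),[np.degrees(np.arctan2(*(p[:2]-L)[::-1])) for p in(a,b)],np.linalg.norm(b[:2]-L))
print('stud',atz(j['d'],f((510,425)),.107),'idx',atz(j['d'],f((472,415)),.112))
sc=[atz(j['d'],f(p),.081) for p in((296,194),(220,345),(514,493),(604,362))];print(np.mean(sc,0))
# disc centre/ bar: circle centre of disc at z=.1185 crop (400,380)?
print('disc',atz(j['d'],f((401,382)),.1185))
```

```text
stud [0.4944 0.0736 0.1081] [0.0003 0.0003]
idx [0.4839 0.0681 0.1043] [0.0002 0.0002]
tip [0.465  0.0528 0.1443] [0.0002 0.0002]
in [0.4578 0.0645 0.1423] [0.0002 0.0002]
scr [0.3979 0.091  0.0957] [0. 0.]
scr [0.5194 0.1051 0.0761] [0.0001 0.0001]
0.143 [0.45751186 0.06461373 0.143     ] [0.46504099 0.05191694 0.143     ] dir -59.33227322144306 [np.float64(-43.531244970292434), np.float64(-56.34777464169002)] 0.018119604069164696
0.138 [0.45896937 0.06275937 0.138     ] [0.46673465 0.04966435 0.138     ] dir -59.332273221442996 [np.float64(-46.89236195067393), np.float64(-55.905588503485056)] 0.020933866805102785
stud [0.49489246 0.07359777 0.107     ] idx [0.48114649 0.07042324 0.112     ]
[0.46104859 0.06750987 0.081     ]
disc [0.45532424 0.06793714 0.1185    ]
```

Call:
step_arm --pt "3 4 10 0 0 5.5" --pt "0 0 12 0 0 0" --pt "0 0 0 0 0 0" --jaw 45

```text
clock: 4.38
position: [0.4571, 0.0684, 0.1426]
ee_rot: [0.493, 0.87, -0.002, -0.0]
ft_force: [-0.7, -0.5, -0.1]
grip_width: 0.529
```

```bash
python3 look.py e
```

```text
4.375 [0.4571 0.0684 0.1426] yaw 120.91 z [-0.0023 -0.0035 -1.    ] 0.5285511536028534 [-0.7 -0.5 -0.1] [ 0.47  0.11 -0.75  1.95  0.08  1.12  0.23]
```

View pics/e_z.png

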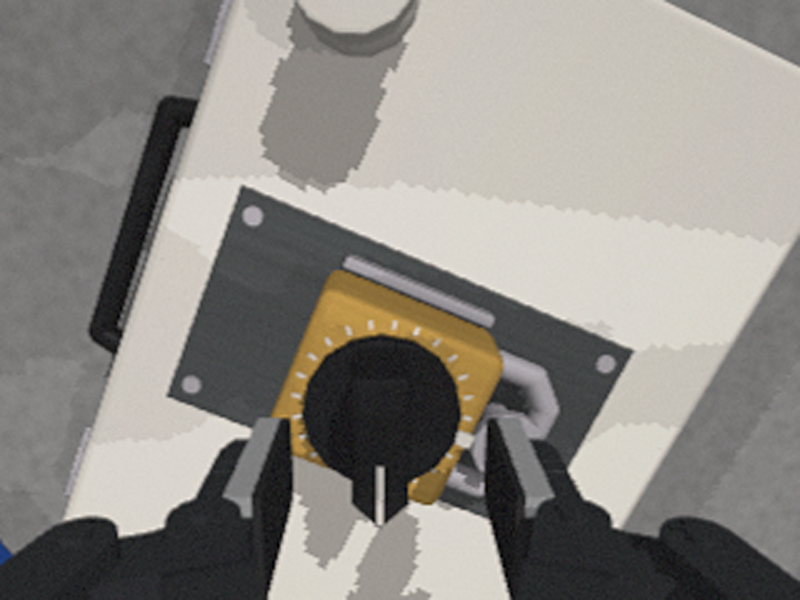

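Call:
step_arm --pt "1 -2 11 0 0 0" --pt "0 0 10 0 0 0" --pt "0 0 0 0 0 0"

```text
clock: 4.8
position: [0.4553, 0.068, 0.1212]
ee_rot: [0.493, 0.87, -0.002, 0.001]
ft_force: [-0.9, 0.3, 0.9]
grip_width: 0.528
```

Call:
step_arm --pt "0 0 0 0 0 0" --pt "0 0 0 0 0 0" --pt "0 0 0 0 0 0" --pt "0 0 0 0 0 0" --jaw 0 --force 35

```text
clock: 5.3
position: [0.4552, 0.068, 0.1215]
ee_rot: [0.493, 0.87, -0.002, 0.001]
ft_force: [0.5, 0.5, -1.9]
grip_width: 0.159
```

```bash
python3 look.py f
```

```text
5.3 [0.4552 0.068  0.1215] yaw 120.96 z [-8.0e-04 -3.8e-03 -1.0e+00] 0.15929971156019312 [ 0.5  0.5 -1.9] [ 0.46  0.13 -0.75  1.98  0.1   1.07  0.21]
```

View pics/f_z.png

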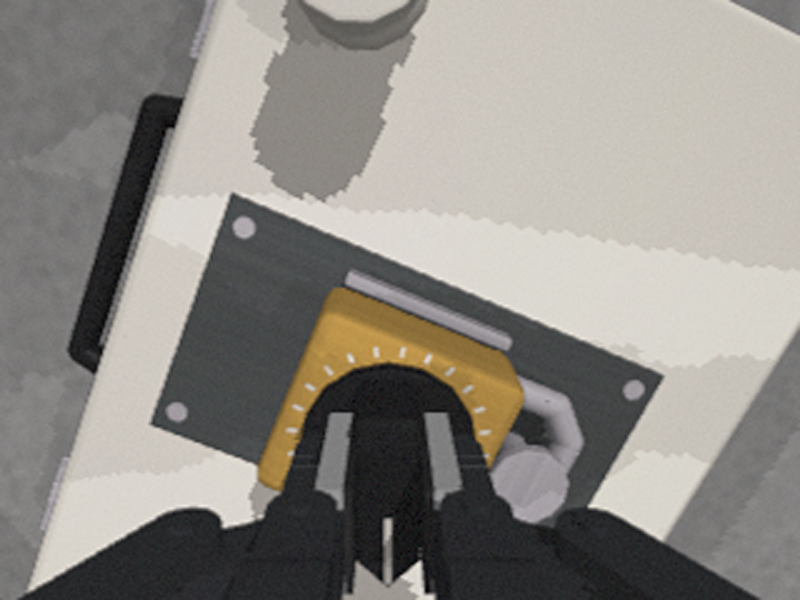

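Call:
step_arm --pt "0 0 0 0 0 -8" --pt "0 0 0 0 0 -8" --pt "0 0 0 0 0 -8" --pt "0 0 0 0 0 0"

```text
clock: 5.85
position: [0.4548, 0.0672, 0.1215]
ee_rot: [0.296, 0.955, -0.003, -0.0]
ft_force: [-0.9, -0.4, -0.6]
grip_width: 0.154
```

```bash
python3 look.py g
```

```text
5.85 [0.4548 0.0672 0.1215] yaw 145.56 z [-0.0019 -0.0049 -1.    ] 0.15375998520541556 [-0.9 -0.4 -0.6] [ 0.5   0.14 -0.78  1.98  0.11  1.07  0.64]
```

View pics/g_z.png

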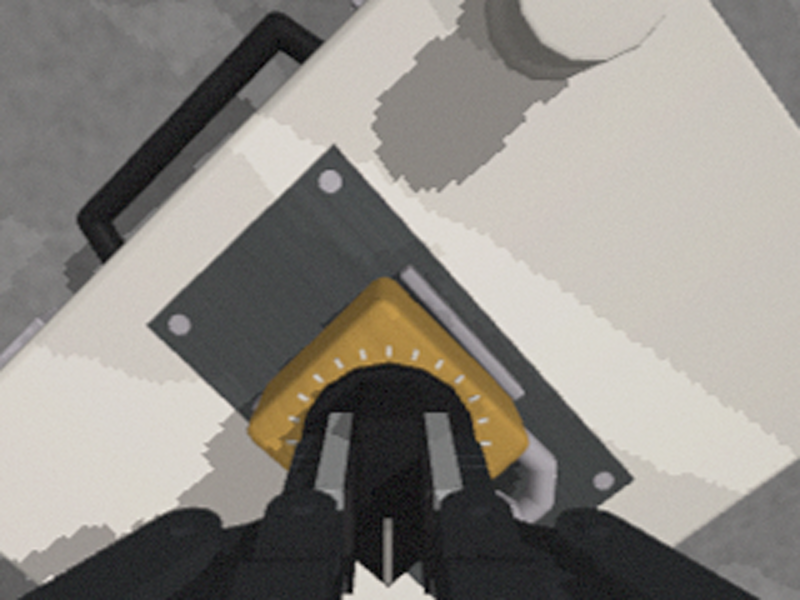

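Call:
step_arm --pt "0 0 0 0 0 -8" --pt "0 0 0 0 0 -8" --pt "0 0 0 0 0 -8" --pt "0 0 0 0 0 -8" --pt "0 0 0 0 0 -8" --pt "0 0 0 0 0 0"

```text
clock: 6.65
position: [0.4543, 0.0657, 0.1216]
ee_rot: [-0.047, 0.999, -0.003, -0.002]
ft_force: [-1.2, 1.0, -1.1]
grip_width: 0.155
```

```bash
python3 look.py i
```

```text
6.65 [0.4543 0.0657 0.1216] yaw -174.63 z [-0.0035 -0.0072 -1.    ] 0.15511456511466337 [-1.2  1.  -1.1] [ 0.56  0.15 -0.84  1.98  0.13  1.08  1.32]
```

View pics/i_z.png

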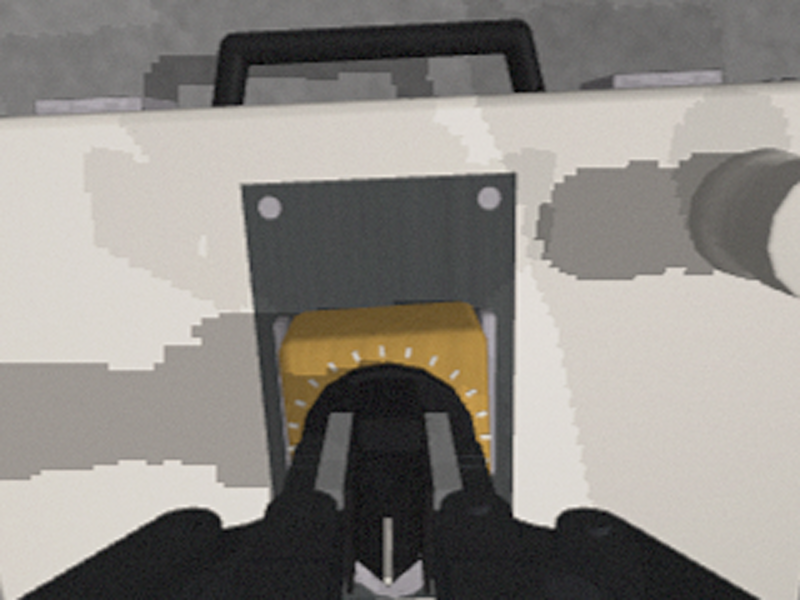

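Call:
step_arm --pt "0 0 0 0 0 -2.5" --pt "0 0 0 0 0 0" --pt "0 0 0 0 0 0" --pt "0 0 0 0 0 0"

```text
clock: 7.2
position: [0.4542, 0.0659, 0.1216]
ee_rot: [-0.062, 0.998, -0.004, -0.002]
ft_force: [-1.0, -0.8, -0.3]
grip_width: 0.153
```

```bash
python3 look.py j
```

```text
7.2 [0.4542 0.0659 0.1216] yaw -172.94 z [-0.0035 -0.0073 -1.    ] 0.1528839133903592 [-1.  -0.8 -0.3] [ 0.56  0.15 -0.85  1.98  0.13  1.08  1.35]
```

View pics/j_z.png

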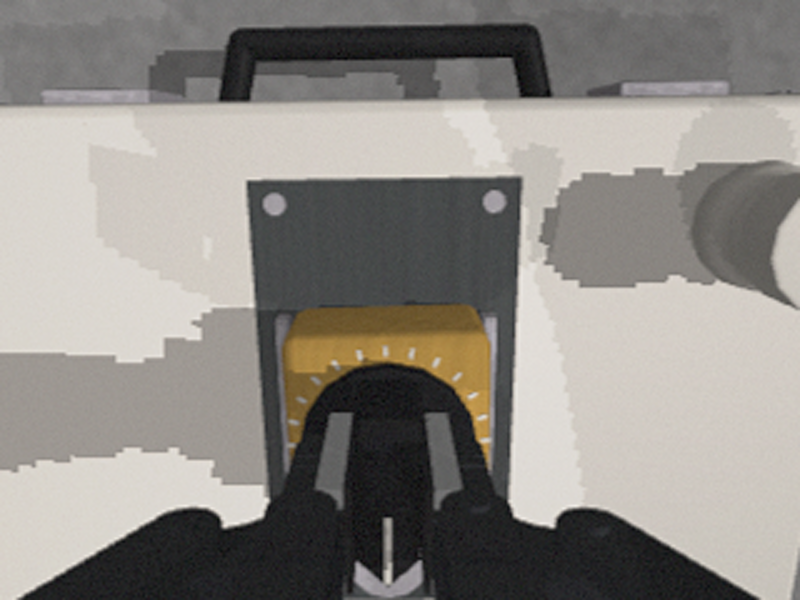

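Call:
step_arm --pt "4 0 0 0 0 -0.5" --pt "4 0 0 0 0 0" --pt "4 0 0 0 0 0" --pt "0 0 0 0 0 0"

```text
clock: 7.75
position: [0.4423, 0.0645, 0.1217]
ee_rot: [-0.066, 0.998, -0.003, -0.001]
ft_force: [1.2, -0.1, -4.0]
grip_width: 0.154
```

Call:
step_arm --pt "4 0 0 0 0 0" --pt "3 0 0 0 0 0" --pt "2 0 0 0 0 0" --pt "0 0 0 0 0 0"

```text
clock: 8.25
position: [0.4328, 0.0633, 0.1217]
ee_rot: [-0.066, 0.998, -0.003, -0.001]
ft_force: [2.1, 0.8, -4.4]
grip_width: 0.154
```

```bash
python3 look.py k;python3 - <<'E'
from h import *
for n,(y0,y1,x0,x1) in dict(top=(160,260,190,325),scene=(140,220,200,325)).items():
    cv2.imwrite(f'pics/k_{n}.png',cv2.resize(manip.camera(n)[y0:y1,x0:x1],None,fx=5.5,fy=5.5,interpolation=cv2.INTER_CUBIC))
E
```

```text
8.25 [0.4328 0.0633 0.1217] yaw -172.44 z [-8.0e-04 -6.4e-03 -1.0e+00] 0.1544634390667456 [ 2.1  0.8 -4.4] [ 0.59  0.08 -0.85  2.03  0.08  1.06  1.4 ]
```

View pics/k_scene.png

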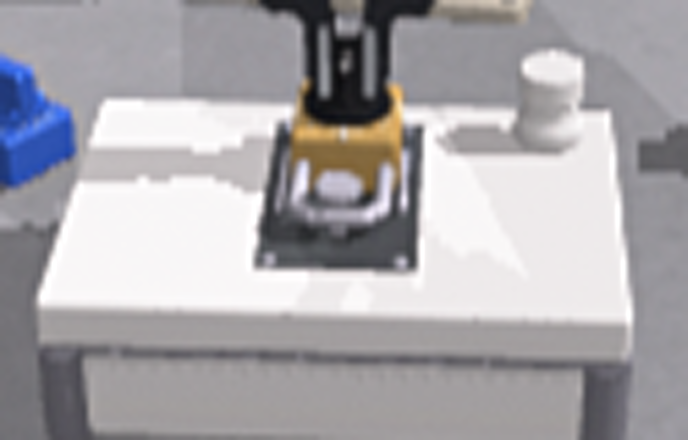

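View pics/k_z.png

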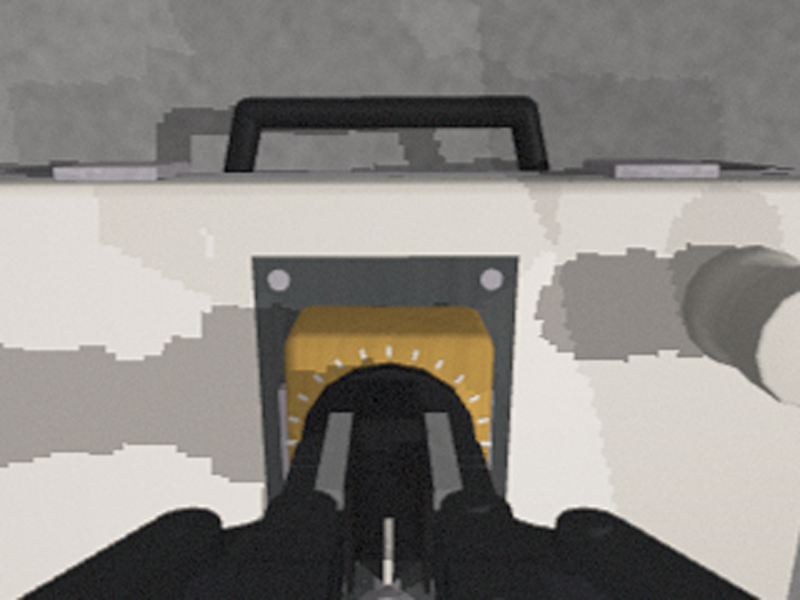

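Call:
step_arm --pt "1 0 0 0 0 0" --pt "1 0 0 0 0 0" --pt "0 0 0 0 0 0"

```text
clock: 8.78
position: [0.4319, 0.0632, 0.1219]
ee_rot: [-0.066, 0.998, -0.003, 0.0]
ft_force: [3.7, 0.2, -6.0]
grip_width: 0.157
```

Call:
step_arm --pt "1.5 0 0 0 0 0" --pt "0 0 0 0 0 0"

```text
clock: 9.02
position: [0.4318, 0.0632, 0.1221]
ee_rot: [-0.066, 0.998, -0.002, 0.002]
ft_force: [3.9, -0.1, -6.5]
grip_width: 0.151
```

Call:
step_arm --pt "-4 0 0 0 0 0" --pt "-4 0 0 0 0 0" --pt "-4 0 0 0 0 0" --pt "-3 0 0 0 0 0" --pt "0 0 0 0 0 0" --pt "0 0 0 0 0 0"

```text
clock: 9.78
position: [0.4454, 0.0644, 0.1216]
ee_rot: [-0.066, 0.998, -0.003, -0.001]
ft_force: [-2.4, -2.5, 0.2]
grip_width: 0.156
```

```bash
python3 look.py l;python3 - <<'E'
from h import *
a=[cv2.resize(manip.camera(n)[y0:y1,x0:x1],(760,300),interpolation=cv2.INTER_CUBIC) for n,(y0,y1,x0,x1) in dict(top=(180,220,210,310),scene=(150,190,210,310)).items()]
cv2.imwrite('pics/l_ts.png',np.vstack(a))
E
```

```text
9.775 [0.4454 0.0644 0.1216] yaw -172.46 z [-0.0013 -0.0066 -1.    ] 0.15605355046562436 [-2.4 -2.5  0.2] [ 0.57  0.12 -0.85  2.    0.11  1.07  1.38]
```

View pics/l_ts.png

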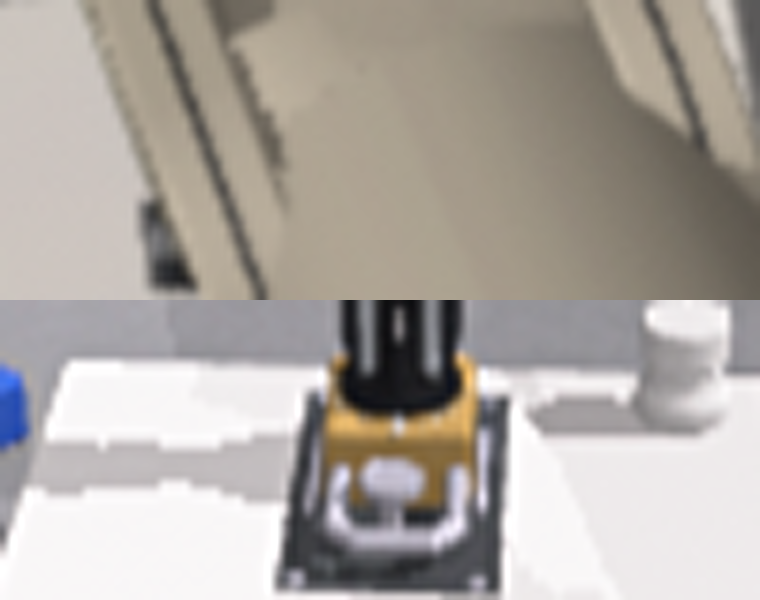

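Call:
step_arm --pt "-1.5 0 0 0 0 0" --pt "0 0 -4 0 0 0" --pt "0 0 -4 0 0 0" --pt "0 0 -4 0 0 0" --pt "0 0 0 0 0 0"

```text
clock: 10.55
position: [0.4471, 0.0651, 0.1343]
ee_rot: [-0.066, 0.998, -0.003, -0.0]
ft_force: [0.1, 0.2, -3.9]
grip_width: 0.154
```

```bash
python3 look.py m;python3 - <<'E'
from h import *
cv2.imwrite('pics/m_s.png',cv2.resize(manip.camera('scene')[140:190,205:315],None,fx=7,fy=7,interpolation=cv2.INTER_CUBIC))
E
```

```text
10.55 [0.4471 0.0651 0.1343] yaw -172.45 z [-5.e-04 -6.e-03 -1.e+00] 0.15399803999140535 [ 0.1  0.2 -3.9] [ 0.58  0.1  -0.85  1.98  0.09  1.1   1.39]
```

View pics/m_s.png

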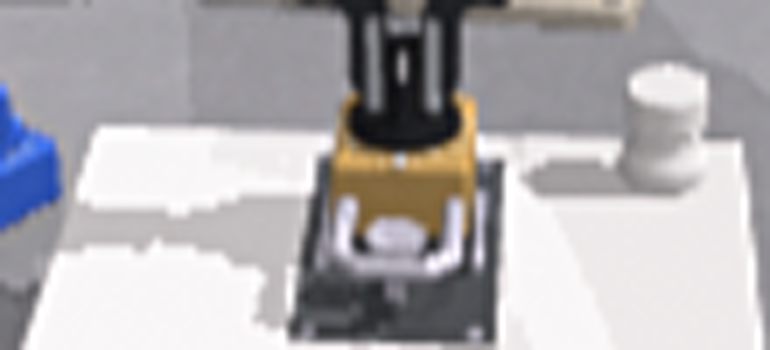

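Call:
step_arm --pt "0 0 -12 0 0 0" --pt "0 0 -20 0 0 0" --pt "0 0 -20 0 0 0" --pt "0 0 -8 0 0 0" --pt "0 0 0 0 0 0"

```text
clock: 11.28
position: [0.4467, 0.0657, 0.1974]
ee_rot: [-0.066, 0.998, -0.003, -0.001]
ft_force: [0.0, 0.1, -4.6]
grip_width: 0.157
```

```bash
python3 look.py n;python3 - <<'E'
from h import *
cv2.imwrite('pics/n_s.png',cv2.resize(manip.camera('scene')[110:190,205:315],None,fx=7,fy=7,interpolation=cv2.INTER_CUBIC))
o=manip.get_obs();R=Rot.from_quat(o['ee_rot']).as_matrix()
print(R.T@(np.array([.5207,-.3033,.1466])-o['position']))
# pad second-view check
S=manip.camera_info('scene');print(proj(S,[.5207,-.3033,.015]))
cv2.imwrite('pics/n_p.png',cv2.resize(manip.camera('scene')[165:225,90:200],None,fx=6,fy=6,interpolation=cv2.INTER_CUBIC))
E
```

```text
11.275 [0.4467 0.0657 0.1974] yaw -172.4 z [-0.001  -0.0058 -1.    ] 0.15693799554870488 [ 0.   0.1 -4.6] [ 0.6   0.02 -0.85  1.9   0.02  1.23  1.45]
[-0.02509711 -0.37529897  0.05195506]
[127.97162387 192.89055849]
```

View pics/n_s.png

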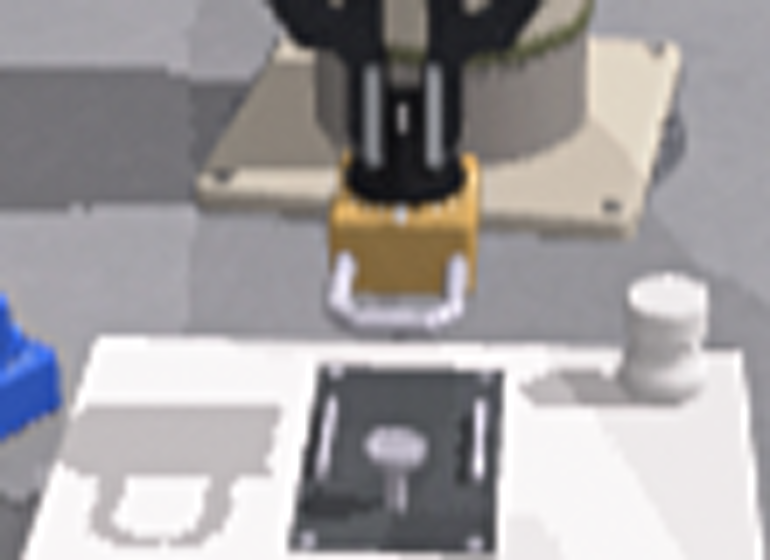

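View pics/n_p.png

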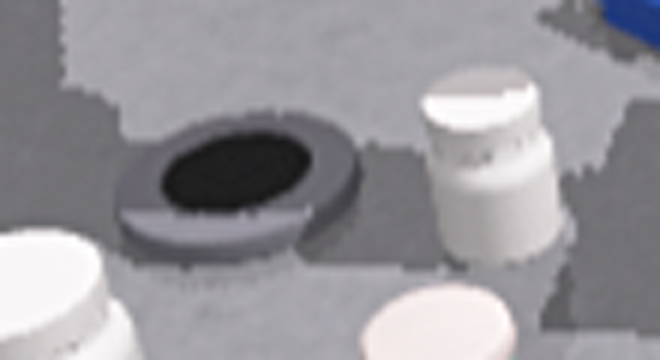

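Call:
step_arm --pt "-1 -15 0 0 0 0" --pt "-2 -30 0 0 0 0" --pt "-2 -35 0 0 0 0" --pt "-2 -35 0 0 0 0" --pt "-2 -35 0 0 0 0" --pt "-2 -30 0 0 0 0" --pt "0 0 0 0 0 0"

```text
clock: 12.3
position: [0.4795, -0.1244, 0.1931]
ee_rot: [-0.065, 0.998, -0.002, -0.005]
ft_force: [-0.0, 0.1, -4.8]
grip_width: 0.151
```

Run:
```python
from h import *
o=manip.get_obs();R=Rot.from_quat(o['ee_rot']).as_matrix()
print(o['joint_pos'].round(2),R.T@(np.array([.5207,-.3033,.1466])-o['position']))
```

```text
[ 0.78  0.13 -0.67  1.81  0.09  1.24  1.79] [-0.01817455 -0.1825355   0.04710746]
```

Call:
step_arm --pt "-2 -20 0 0 0 0" --pt "-3 -35 0 0 0 0" --pt "-3 -35 0 0 0 0" --pt "-3 -35 0 0 0 0" --pt "-3 -30 0 0 0 0" --pt "-2 -18 0 0 0 0" --pt "0 0 0 0 0 0"

```text
clock: 13.18
position: [0.5169, -0.3024, 0.1901]
ee_rot: [-0.065, 0.998, -0.002, -0.007]
ft_force: [0.5, 1.1, -4.0]
grip_width: 0.154
```

Run:
```python
from h import *
o=manip.get_obs();R=Rot.from_quat(o['ee_rot']).as_matrix()
print(o['joint_pos'].round(2),R.T@(np.array([.5207,-.3033,.1466])-o['position']),R[:,2])
```

```text
[ 0.88  0.36 -0.55  1.56  0.2   1.29  2.01] [-0.00434496 -0.00127122  0.04345013] [-0.01439112 -0.00431683 -0.99988712]
```

Call:
step_arm --pt "-3 -1 8 0 0 0" --pt "0 0 15 0 0 0" --pt "0 0 14 0 0 0" --pt "0 0 4 0 0 0" --pt "0 0 0 0 0 0" --pt "0 0 0 0 0 0" --pt "0 0 0 0 0 0"

```text
clock: 14.05
position: [0.5197, -0.2993, 0.146]
ee_rot: [-0.067, 0.998, -0.001, -0.008]
ft_force: [0.6, 0.6, -4.6]
grip_width: 0.153
```

```bash
python3 look.py p;python3 - <<'E'
from h import *
cv2.imwrite('pics/p_s.png',cv2.resize(manip.camera('scene')[130:230,70:220],None,fx=5,fy=5,interpolation=cv2.INTER_CUBIC))
cv2.imwrite('pics/p_t.png',cv2.resize(manip.camera('top')[130:260,200:430],None,fx=3.4,fy=3.4,interpolation=cv2.INTER_CUBIC))
E
```

```text
14.05 [ 0.5197 -0.2993  0.146 ] yaw -172.27 z [-0.015  -0.003  -0.9999] 0.1532926838204784 [ 0.6  0.6 -4.6] [ 0.87  0.4  -0.54  1.6   0.22  1.21  1.99]
```

View pics/p_s.png

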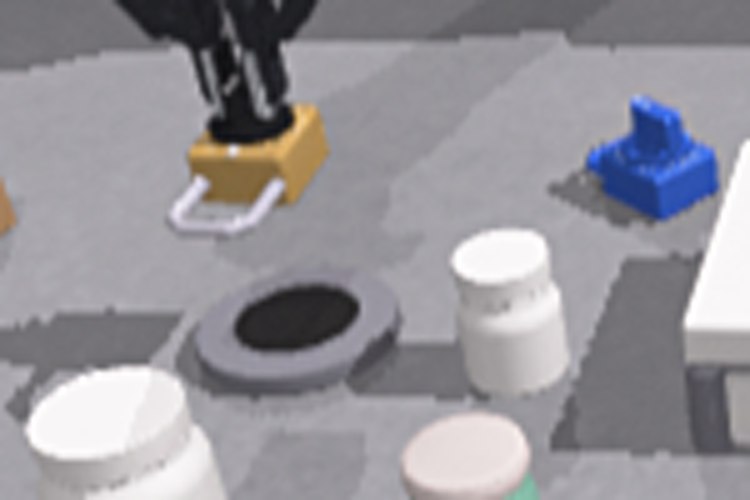

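View pics/p_z.png

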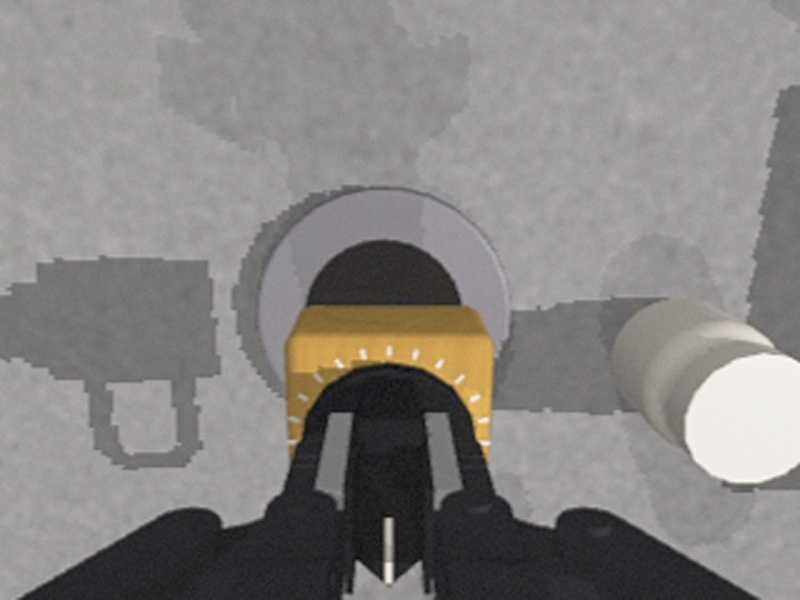

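View pics/p_t.png

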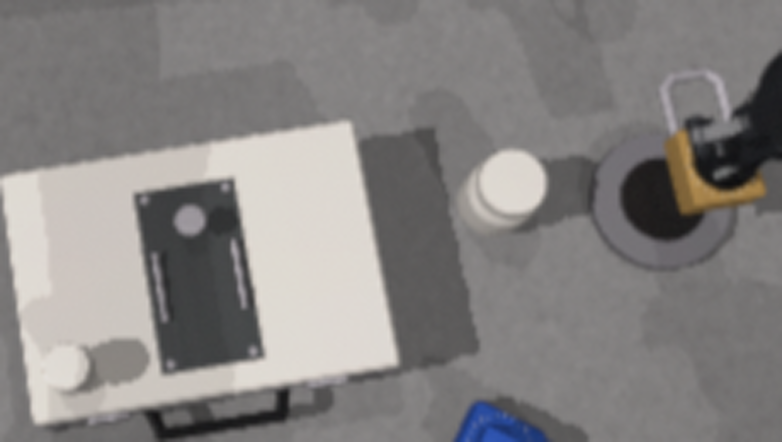

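Run:
```python
from h import *
import json
i={k:np.array(v) for k,v in json.load(open('p.json')).items()}
o=manip.get_obs();R=Rot.from_quat(o['ee_rot']).as_matrix();p=o['position']
f=lambda a:(a[0]/2.5+100-.3,a[1]/2.5+60-.3)
for a in((259,310),(511,310),(385,187)): print(atz(i,f(a),.015).round(4))
org=p+R@[0,0,.0416]; print('lock',org)
T=manip.camera_info('top');S=manip.camera_info('scene')
for d in(.05,.07):
    X=p+R@[-d,0,.0276];u=proj(T,X);v=proj(S,X);print(d,(u-[200,130])*3.4,(v-[70,130])*5)
```

```text
[ 0.5257 -0.353   0.015 ]
[ 0.5112 -0.247   0.015 ]
[ 0.4677 -0.3068  0.015 ]
lock [ 0.51902862 -0.29944867  0.1042812 ]
0.05 [694.79643753 102.62921459] [219.1253551  203.58225707]
0.07 [687.91569783  76.40170558] [202.93930148 225.02081058]
```

The bow is where a fully open shackle puts it: (692,73) in the top view and (207,225) in the scene view, 70 mm from the lock's origin. The lock is over the pad, still and held, so I'm handing in.

```bash
python3 -c "
from workcell import manip
o=manip.get_obs();print(o['clock'],abs(o['joint_velocities']).max());print(manip.hand_in());o=manip.get_obs();print(o['clock'],o['position'],o['grip_width'],o['ft_force'])"
```

```text
14.2 0.0030582962099850145
the job is handed in; nothing more can be done
None
the job is handed in; nothing more can be done
```

The lock is open, off the hasp stud and held still above the check pad. I handed the job in at 14.2 s of the 67 s allowed.

**What I did:** I gripped the dial by its bar and turned it about 67° anticlockwise to the index. I then pulled the lock back 22.5 mm until it would go no further, slid it about 15 mm forward, lifted it off the stud and carried it over the pad.

**Last checks:**

| Check | Measured | Needed |
|---|---|---|
| Horizontal distance from pad centre | about 4 mm | within 45 mm |
| Height above pad top | about 89 mm | 80–100 mm |
| Tilt of dial axis | about 0.015 rad | below 0.3 rad |
| Arm joint speed | below 0.004 rad/s | lock below 40 mm/s |

- **Grip:** the fingers were closed on the bar with 35 N commanded, and the wrist carried 4.6 N, which fits the lock's weight.
- **Shackle:** in both the top and scene views the bow was 70 mm from the lock's origin, so it is fully open at 20 mm.
- **Other things:** the pot and short jar stood where they started. I did not compare the tall jar, rack, throat model or dish with the start, but the lock's path stayed clear of them.

**Disagreements:**
- **Dial start:** the pointer read about 62–67° from the index, between the 60° and 75° notches. I set the final angle by the case's own direction instead, within about 1° just before the pull.
- **Heights:** most two-view heights agreed with the text within about 4 mm. A wrist-only pair misread one lid screw by about 15 mm and the index mark by about 8 mm, so I did not use those two.

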